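Draw the flat tube-rack bar out of the slotted bin

TASK

The next rack of blood tubes needs its hold-down bar: draw the long flat aluminium bar out of the white bin through the slot it pokes from, keeping it tilted so that it slides up over the sill, and lay it flat inside the shallow steel tray. Set it down rather than dropping it, and leave the round rod with the ball knob where it is in its own slot.

Things in the scene. Friction and masses are not known exactly. Their poses are not given: they have to be found in the camera images.
- bar_mid (a point): Centre of the flat aluminium bar to fetch (no knob), 220 long, 10 thick, 22 mm high, on edge, 130 g. Axes: y along it (+y end in the bin, -y end pokes out), x across the 10 mm, z across the 22 mm. It starts in any of the 3 slots, slanting 19.5 deg: inner end on the bin floor, rising outward over the sill, last 88 mm (level) outside, tip about 90 mm up. Grip the 10 mm from above.
- rod_mid (a point): Centre of the round aluminium rod, to be left alone: 18 mm diameter, 220 mm long, with a 30 mm ball knob on its outer end; it slants out of another of the three slots in the same way, with the same axes.
- bin: Fixed white bin, open top, 250 (x) by 150 (y) by 120 mm high, walls 6, floor 5 mm thick. Origin: centre of its underside. Its -y wall has three upright slots at x = -80, 0, +80 mm, each 24 mm wide, from the sill at 45 mm up to 100 mm; above that the wall is closed, so nothing lifts straight up out of a slot. A short offcut lies inside behind the slot without a long part.
- tray: Fixed shallow steel tray, 160 (x) by 300 (y) by 25 mm high, walls and floor 4 mm thick, empty. Origin at the centre of its underside, y along its length.
Not all that is in view belongs to the job. Of the things that look like the part that bears bar_mid, the largest one is meant.

How it is judged:
By the outcome, as a careful person would: the job done as asked, in the order asked, and still so for the second after the job is handed in, with the robot touching nothing.
It also fails if it takes over 42 s, if anything falls off the work surface, if the arm or the gripper's body presses on something with over 40 N, if the wrist force passes 120 N, or if a joint passes its speed limit or range.

ROBOT

A 6-joint arm with a two-finger parallel gripper is mounted at the origin on the work surface. World frame = base frame: x ahead of the robot, y to its left, z up, the work surface at z = 0. Lengths are in m, angles in rad, forces in N, time in s.
With the tool pointing down it reaches from about 0.25 to 0.775 m from the base axis. Payload 4 kg.
Tool frame: the origin (TCP) lies at the centre of the arm's flange, where the gripper is bolted on; the fingertips stand ahead of it and the grasp point (between the pads) lies 180 mm ahead of it (robot.tcp_to_tips is the z of the fingertips in the tool frame, in m); z points along the fingers, y is the direction in which the jaws open and shut (so a half turn about z gives the same grasp; the last joint's range is limited). The gripper opens to 94 mm and grips with 3 to 60 N. Pads are 16 mm wide; open, the fingers measure 119 mm over their backs; the gripper's body (75 mm by 177 mm) begins 78 mm behind the grasp point.
Start: joints at [-1.262, 0.087, 1.371, -0, 1.684, -0.103], TCP at [0.22, -0.504, 0.405] pointing down, gripper open.
Joint ranges: [-3.1, 3.1], [-0.76, 2.03], [0.27, 2.55], [-1.08, 4.22], [0.17, 2.65], [-2.57, 2.57]. Speed limits (rad/s): [2.79, 2.79, 3.14, 3.14, 3.14, 3.14].

INTERFACE

Orientations are given as [roll, pitch, yaw] about the fixed x, y, z axes, in that order (R = Rz(yaw) Ry(pitch) Rx(roll)).
In Python, from bench import robot gives the robot as it stands.
- The arm moves only by the tool move_arm, never from a script. Its argument "increments" is a list that holds one entry, the list of rows, each a list of 7 numbers: the opening, from 0 (shut) to 1 (fully open), then the shift along the tool's x, y, z as a fraction of full scale, then the turn, a rotation vector about the tool's x, y, z as a fraction of full scale. In form: [[[jaw, dx, dy, dz, rx, ry, rz], ...]]. A call has 1 to 8 rows; each row is the pose to reach, as a shift and turn from the pose commanded when the call began, along the tool's axes at that moment; what a row does not reach only later rows make up. Full scale, the value 1, is 0.1 m for a shift and pi/2 rad for a turn. A row lasts 1/12 s, in which the tool goes at most 41.7 mm and 7.16 degrees, less where a joint would pass 70% of its speed; a pose out of reach is approached as far as the arm can. A call with a number of a shift or a turn outside -1 to 1 is refused whole. A call with a gripper value outside its range is refused whole. The fingers move at their own pace and stop on an object; the grip force is fixed at half the most. Time passes only in rows, so rows that repeat a pose let the fingers close. It gives the time, the measured TCP pose, the force and the opening at its end, in the units of the state.
- robot.get_obs(): the state, without advancing time (a new reading comes with each control period).
- robot.snapshot(name): name is "scene" or "side" or "wrist"; returns (picture, depth): 420x560x3 uint8, red, green, blue; 420x560 float32, m along the optical axis (not along the pixel's ray), 0 where there is no reading.
- robot.camera_params(name): a dict with "mtx" (3x3 intrinsics, pixels), "R" (3x3) and "t" (3): a world point X has camera coordinates R X + t. Camera axes: x right, y down, z forward; pixel columns grow to the right and rows downward; lengths in m; the calibration is good to about 2 mm. A picture is of the moment at which its call begins: read the wrist's pose just before it. camera_params takes no time and is no camera call; for the wrist camera it gives the pose at the moment of the call.
- robot.close_job(): hands the job in, once; it reports no verdict.
The state is a dict: "time": time; "joint_positions": joint angles; "qvel": joint speeds; "joint_torque": joint torques, N m; "tool_pos": TCP position; "ee_rot": TCP orientation; "wrist_force": force on the tool from outside, world axes, zero at the start; "wrist_torque": the same for the moment, N m; "width": finger opening in m.
Only numpy, scipy, OpenCV 4.12 (cv2) and the standard library are available. Lean on these libraries where they do the work, as an engineer would, in place of code of your own. Each camera call takes 0.05 s, during which the arm holds its last target.

## Working session

There is one attempt and no reset: what is moved stays moved. The work goes in short steps, Python scripts to look and compute and a tool call to move; the robot and the scene stay as the last step left them, time stands still between calls to the robot, and variables do not carry over. Pictures are saved under pics/ and viewed, and the job is handed in when it is done.

Besides the shell and the picture viewer there is one more tool, called after "Request:" as a command line: name --argument value ..., lists and objects as JSON in quotes. move_arm: Moves the arm, as the interface text tells. Its arguments: {"type":"object","properties":{"increments":{"type":"array","items":{"type":"array","items":{"type":"array","items":{"type":"number","minimum":-1,"maximum":1}}}}},"required":["increments"]}

```bash
mkdir -p pics; cat > h.py <<'E'
import numpy as np, cv2
from bench import robot
def snap(n,fn):
    cp=robot.camera_params(n); im,d=robot.snapshot(n)
    cv2.imwrite('pics/'+fn+'.png',im[:,:,::-1]); np.savez('pics/'+fn+'.npz',im=im,d=d,**{k:np.array(cp[k]) for k in('mtx','R','t')})
    return im,d,cp
def load(fn): 
    z=np.load('pics/'+fn+'.npz'); return z
def world(z):
    d=z['d'];v,u=np.mgrid[:d.shape[0],:d.shape[1]];K=z['mtx']
    c=np.stack([(u-K[0,2])/K[0,0]*d,(v-K[1,2])/K[1,1]*d,d],-1)
    w=(c-z['t'])@z['R']; w[d==0]=np.nan; return w
E
python3 - <<'E'
from h import *
for n in('scene','side'): snap(n,n+'0')
o=robot.get_obs(); print(o, robot.tcp_to_tips)
for n in('scene','side'):
    z=load(n+'0'); print(n,-z['R'].T@z['t'],z['R'][2])
E
```

```text
{'time': 0.1, 'joint_positions': array([-1.26210706e+00,  8.78604227e-02,  1.37206284e+00, -2.23438894e-05,
        1.68359913e+00, -1.03122405e-01]), 'qvel': array([ 0.00050018,  0.00084307, -0.00439196,  0.00079366,  0.00101695,
        0.00054325]), 'joint_torque': array([ 1.69114850e-03, -3.41253197e+01, -3.03301656e+01,  7.19301822e-02,
        3.04231967e-02, -9.40167342e-05]), 'tool_pos': array([ 0.22009939, -0.50393066,  0.40365258]), 'ee_rot': array([-3.13967088e+00, -1.76558032e-04,  4.11809005e-01]), 'wrist_force': array([0.28400244, 0.21451316, 0.2208903 ]), 'wrist_torque': array([ 0.0469857 , -0.00456078,  0.01080016]), 'width': 0.09382665572275782} 0.1992
scene [ 1.18171707 -0.01883501  0.69871473] [-0.73690363  0.16258798 -0.65615408]
side [0.19987883 0.78865896 0.88114933] [ 0.28050928 -0.59950785 -0.74960315]
```

View pics/scene0.png

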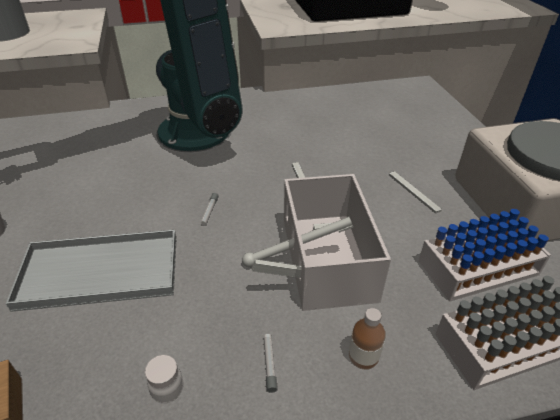

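View pics/side0.png

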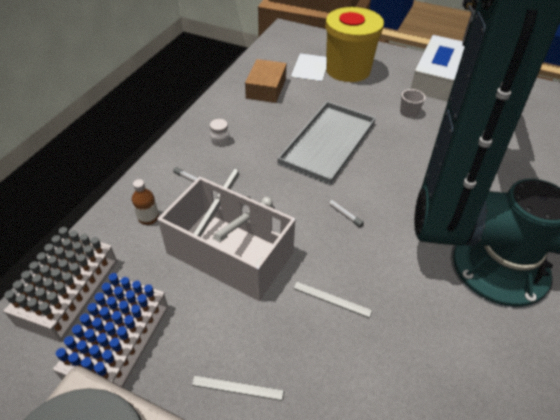

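The scene picture shows the bin at about (335,245). A knobbed rod has its knob at (249,259). A flat bar pokes out at (275,265) and there is an offcut inside the bin. The tray is at (97,268). Other things that look similar are the loose strips at (415,190) and (298,172) and the pens at (210,208) and (270,360). I choose the bar poking from the bin slot at (275,265), and I'll check it in a close crop.

```bash
python3 - <<'E'
from h import *
z=load('scene0'); w=world(z)
a=cv2.resize(z['im'][160:320,220:400,::-1],None,fx=4,fy=4,interpolation=cv2.INTER_CUBIC)[:600]
cv2.imwrite('pics/c0.png',a)
z2=load('side0'); w2=world(z2)
b=cv2.resize(z2['im'][160:300,150:310,::-1],None,fx=4,fy=4,interpolation=cv2.INTER_CUBIC);cv2.imwrite('pics/c1.png',b)
for p in [(249,259),(275,265),(295,268),(260,262),(97,268),(20,300),(25,240),(173,235),(173,292),(287,182),(354,178),(383,258),(303,266),(415,190),(340,225)]:
    print(p,w[p[1],p[0]].round(4))
E
```

```text
(249, 259) [0.5669 0.0655 0.0301]
(275, 265) [0.6403 0.1021 0.0832]
(295, 268) [0.6447 0.1386 0.0712]
(260, 262) [0.6375 0.0753 0.0945]
(97, 268) [ 0.4981 -0.2371  0.0008]
(20, 300) [ 0.5535 -0.3726  0.0041]
(25, 240) [ 0.3767 -0.3972 -0.0028]
(173, 235) [ 0.4606 -0.079   0.0257]
(173, 292) [ 0.5949 -0.0892  0.0023]
(287, 182) [0.4485 0.1702 0.1167]
(354, 178) [0.4694 0.3101 0.1199]
(383, 258) [0.6963 0.2807 0.1193]
(303, 266) [0.6723 0.1448 0.1051]
(415, 190) [0.4072 0.5035 0.0061]
(340, 225) [0.5788 0.2446 0.0975]
```

View pics/c0.png

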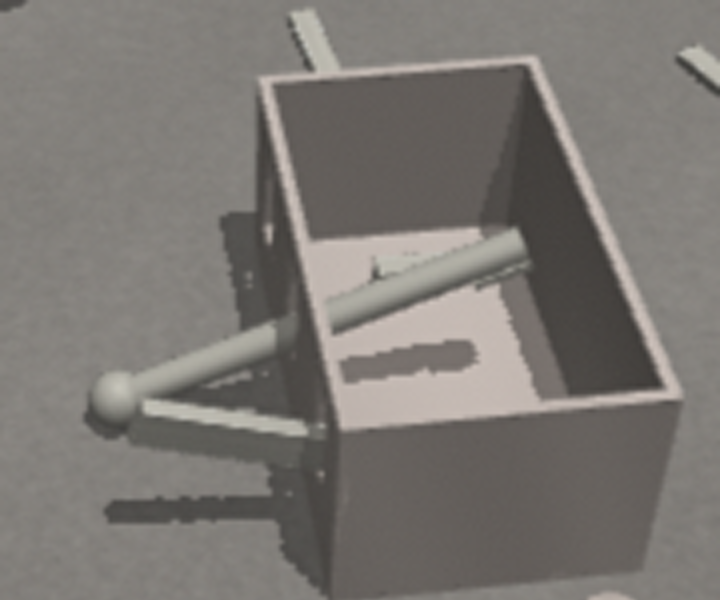

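View pics/c1.png

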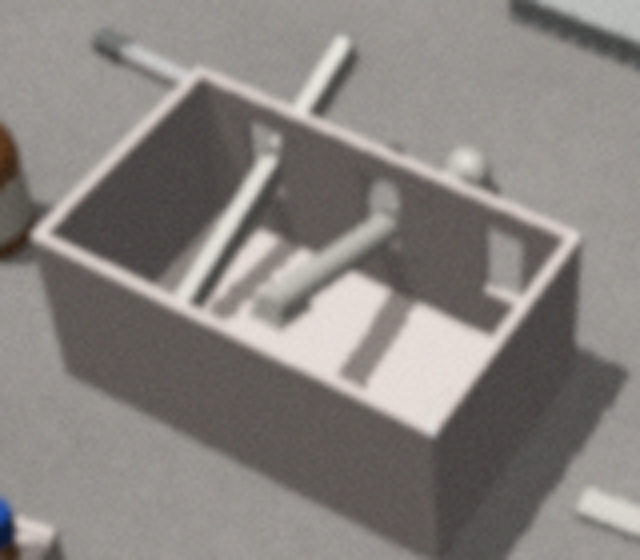

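The crops show a thin flat bar on edge in the slot nearest the scene camera, which is the +x slot. The knobbed rod is in the middle slot, and the offcut is behind the far slot. Next I measure the poses.

```bash
python3 - <<'E'
from h import *
for n in('scene0','side0'):
    z=load(n); w=world(z); 
    def sel(c,h,zr):
        m=(abs(w[...,0]-c[0])<h[0])&(abs(w[...,1]-c[1])<h[1])&(w[...,2]>zr[0])&(w[...,2]<zr[1]); return w[m],m
    p,m=sel((.57,.23),(.2,.15),(.114,.128))
    if len(p)>20:
        print(n,'bin',len(p),p[:,2].mean(),cv2.minAreaRect((p[:,:2]*1000).astype(np.float32)))
    p,m=sel((.49,-.235),(.16,.2),(.019,.032))
    print(n,'tray',len(p),p[:,2].mean(),cv2.minAreaRect((p[:,:2]*1000).astype(np.float32)))
# bar pts in scene
z=load('scene0'); w=world(z)
m=(w[...,0]>.6)&(w[...,0]<.68)&(w[...,1]>.04)&(w[...,1]<.16)&(w[...,2]>.06)&(w[...,2]<.13)
v,u=np.nonzero(m); print(u.min(),u.max(),v.min(),v.max(),len(u))
for yy in np.arange(.04,.15,.01):
    q=w[m]; q=q[abs(q[:,1]-yy)<.005]
    if len(q): print(yy.round(2),len(q),q[:,0].min().round(4),q[:,0].max().round(4),np.median(q[:,0]).round(4),q[:,2].max().round(4),np.median(q[:,2]).round(4))
z=load('side0'); w=world(z)
m=(w[...,0]>.58)&(w[...,0]<.72)&(w[...,1]>.03)&(w[...,1]<.3)&(w[...,2]>.01)&(w[...,2]<.112)
p=w[m]
for yy in np.arange(.04,.30,.02):
    q=p[abs(p[:,1]-yy)<.01]
    if len(q): print('side',yy.round(2),len(q),q[:,0].min().round(4),q[:,0].max().round(4),np.median(q[:,0]).round(4),q[:,2].max().round(4),np.median(q[:,2]).round(4))
E
```

```text
scene0 bin 1291 0.11813857652346858 ((569.9201049804688, 229.80435180664062), (151.1656036376953, 255.5782928466797), 84.75679016113281)
scene0 tray 1173 0.022331673473338913 ((506.97100830078125, -231.90756225585938), (301.11572265625, 163.77000427246094), 84.95230865478516)
side0 bin 1324 0.1192993260570399 ((569.6397705078125, 229.1402130126953), (154.89085388183594, 251.67300415039062), 84.43022155761719)
side0 tray 586 0.02389758381841214 ((506.8051452636719, -231.69195556640625), (306.5924987792969, 163.66665649414062), 85.18547821044922)
252 307 231 283 826
0.06 23 0.6307 0.6418 0.6389 0.0937 0.0845
0.07 72 0.6305 0.6424 0.6402 0.0983 0.0899
0.08 65 0.6312 0.6442 0.6413 0.096 0.087
0.09 71 0.6334 0.6446 0.6418 0.0911 0.0832
0.1 68 0.6353 0.6464 0.6432 0.0906 0.08
0.11 65 0.6332 0.6464 0.644 0.085 0.078
0.12 52 0.6364 0.6473 0.6449 0.0811 0.0754
0.13 54 0.6371 0.6483 0.6458 0.078 0.072
0.14 74 0.6381 0.6795 0.6476 0.1178 0.0718
side 0.06 20 0.6295 0.6409 0.6311 0.1009 0.0934
side 0.08 63 0.6296 0.6418 0.6332 0.0992 0.0907
side 0.1 61 0.6318 0.6445 0.6344 0.0927 0.0849
side 0.12 14 0.6335 0.645 0.6374 0.0861 0.0824
side 0.14 179 0.6365 0.6844 0.672 0.1109 0.0696
side 0.16 899 0.58 0.6861 0.6294 0.1119 0.0652
side 0.18 254 0.583 0.6888 0.6846 0.1114 0.0576
side 0.2 259 0.6333 0.6903 0.6863 0.1109 0.0524
side 0.22 256 0.6431 0.6925 0.6882 0.1111 0.049
side 0.24 165 0.6447 0.694 0.6905 0.1116 0.0715
side 0.26 85 0.5801 0.6941 0.6924 0.1118 0.0963
side 0.28 16 0.5826 0.6969 0.6937 0.1111 0.1059
```

```bash
cat >> h.py <<'E'
from scipy.spatial.transform import Rotation as Ro
YAW=np.radians(-5.3); yb=np.array([-np.sin(YAW),np.cos(YAW),0]); xb=np.array([np.cos(YAW),np.sin(YAW),0]); zb=np.array([0,0,1.])
def toolR(tilt,yaw=YAW):
    # tilt deg: + = body leans to bin +y. tool y = +xb
    t=np.radians(tilt); xb=np.array([np.cos(yaw),np.sin(yaw),0]); yb=np.array([-np.sin(yaw),np.cos(yaw),0])
    a=-(np.sin(t)*yb+np.cos(t)*zb); return np.stack([np.cross(xb,a),xb,a],1)
def inc(pos,R,cmd=None):
    if cmd is None:
        o=robot.get_obs(); p0=np.array(o['tool_pos']); R0=Ro.from_euler('xyz',o['ee_rot']).as_matrix()
    else: p0,R0=cmd
    d=R0.T@(np.array(pos)-p0)/.1; r=Ro.from_matrix(R0.T@R).as_rotvec()/(np.pi/2)
    return d,r
E
python3 - <<'E'
from h import *
c0=(np.array([.22,-.504,.405]),Ro.from_euler('xyz',[np.pi,0,.4118]).as_matrix())
print(inc([.643,.155,.319],toolR(10),c0)); print(inc([.643,.155,.405],toolR(0),c0))
E
```

```text
(array([ 6.51408988, -4.34599045,  0.86      ]), array([-0.05924371, -0.10036426, -0.67715871]))
(array([ 6.51408988e+00, -4.34599045e+00, -5.32230329e-16]), array([ 7.04297527e-17,  4.15737639e-17, -6.78951089e-01]))
```

Request:
move_arm --increments '[[[1,0.35,-0.23,0,0,0,0],[0.4,0.7,-0.47,0,0,0,0],[0.4,1,-0.667,0,0,0,0]]]'

```text
time: 0.35
tool_pos: [0.2854, -0.4016, 0.4038]
ee_rot: [-3.14, -0.0, 0.41]
wrist_force: [1.3, -0.6, 1.1]
width: 0.0838
```

Request:
move_arm --increments '[[[0.4,0.35,-0.23,0,0,0,0],[0.4,0.7,-0.47,0,0,0,0],[0.4,1,-0.667,0,0,0,0]]]'

```text
time: 0.6
tool_pos: [0.3506, -0.2996, 0.4043]
ee_rot: [-3.141, -0.0, 0.412]
wrist_force: [-0.7, 0.6, -0.2]
width: 0.0637
```

Request:
move_arm --increments '[[[0.4,0.35,-0.23,0,0,0,0],[0.4,0.7,-0.47,0,0,0,0],[0.4,1,-0.667,0,0,0,0]]]'

```text
time: 0.85
tool_pos: [0.4155, -0.1983, 0.4043]
ee_rot: [-3.141, -0.0, 0.412]
wrist_force: [0.9, 0.5, -0.2]
width: 0.044
```

Request:
move_arm --increments '[[[0.4,0.35,-0.23,0,0,0,0],[0.4,0.7,-0.47,0,0,0,0],[0.4,1,-0.667,0,0,0,0]]]'

```text
time: 1.1
tool_pos: [0.4805, -0.097, 0.4043]
ee_rot: [-3.141, 0.0, 0.413]
wrist_force: [0.1, -1.1, 0.4]
width: 0.0374
```

Request:
move_arm --increments '[[[0.4,0.35,-0.23,0,0,0,0],[0.4,0.7,-0.47,0,0,0,0],[0.4,1,-0.667,0,0,0,0],[0.4,1,-0.667,0,0,0,0]]]'

```text
time: 1.43
tool_pos: [0.5469, 0.0067, 0.4032]
ee_rot: [-3.138, -0.0, 0.419]
wrist_force: [-0.8, -0.0, -0.7]
width: 0.0377
```

```bash
python3 - <<'E'
from h import *
c0=(np.array([.5447,.0019,.405]),Ro.from_euler('xyz',[np.pi,0,.4118]).as_matrix())
print(inc([.60,.09,.36],toolR(10),c0)); print(robot.get_obs()['tool_pos'])
E
```

```text
(array([ 0.85939884, -0.58600652,  0.45      ]), array([-0.05924371, -0.10036426, -0.67715871]))
[0.5468552  0.00669991 0.40317458]
```

Request:
move_arm --increments '[[[0.4,0.2,-0.14,0.1,-0.007,-0.012,-0.075],[0.4,0.4,-0.28,0.2,-0.014,-0.024,-0.15],[0.4,0.6,-0.42,0.3,-0.02,-0.035,-0.225],[0.4,0.86,-0.586,0.45,-0.027,-0.045,-0.3],[0.4,0.86,-0.586,0.45,-0.034,-0.057,-0.38],[0.4,0.86,-0.586,0.45,-0.04,-0.067,-0.45],[0.4,0.86,-0.586,0.45,-0.047,-0.08,-0.53],[0.4,0.86,-0.586,0.45,-0.053,-0.09,-0.605]]]'

```text
time: 2.1
tool_pos: [0.6002, 0.0895, 0.3586]
ee_rot: [3.135, 0.16, 1.37]
wrist_force: [-0.2, 0.3, -0.4]
width: 0.0374
```

```bash
python3 - <<'E'
from h import *
print(inc([.643,.155,.319],toolR(10))); print(robot.get_obs()['tool_pos'],robot.get_obs()['joint_positions'])
snap('wrist','w1')
E
```

```text
(array([0.78114017, 0.28730397, 0.27727298]), array([-0.00745418, -0.00922045, -0.06807853]))
[0.60016049 0.08949133 0.35861601] [ 0.09315632  0.24394137  1.28596677 -0.15514525  1.65123768  0.28412676]
```

View pics/w1.png

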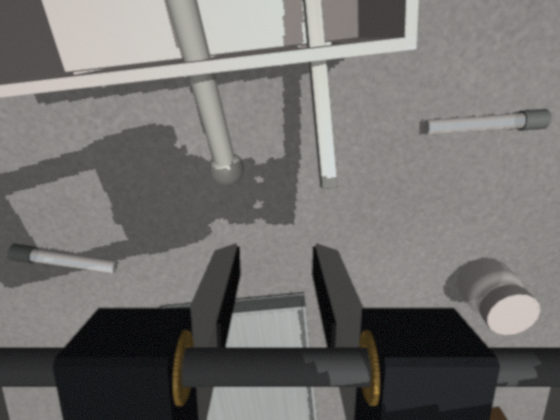

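The wrist view shows the bar from the wall at (318,65) to its tip at (330,180). The rod's knob is at (228,170), well clear of the fingers. Next I refine the bar position from this close view.

```bash
python3 - <<'E'
from h import *
z=load('w1'); w=world(z)
im=z['im']
for v in range(70,190,10):
    r=w[v,300:345]; m=(r[:,2]>.055)&(r[:,2]<.115)
    if m.sum(): q=r[m]; print(v,300+np.nonzero(m)[0][[0,-1]],q.mean(0).round(4),q[:,0].min().round(4),q[:,0].max().round(4))
p=w[(w[...,2]>.06)&(w[...,2]<.12)&(w[...,0]>.5)&(w[...,0]<.59)&(w[...,1]<.1)]
print('knob',len(p),p.min(0),p.max(0))
c=np.array([.5698,.2295,0])+.08*xb-.111*yb; print(c)
E
```

```text
70 [309 326] [0.6398 0.1381 0.0716] 0.6355 0.645
80 [310 327] [0.6393 0.1322 0.0742] 0.6349 0.6446
90 [311 328] [0.6388 0.1262 0.0761] 0.6344 0.6441
100 [312 329] [0.6383 0.1203 0.0788] 0.6338 0.6437
110 [312 330] [0.6376 0.1141 0.0796] 0.6331 0.6433
120 [313 330] [0.6367 0.1081 0.0818] 0.6325 0.642
130 [314 331] [0.6363 0.1019 0.0837] 0.6319 0.6416
140 [315 332] [0.6357 0.0959 0.0864] 0.6313 0.641
150 [316 333] [0.6352 0.0897 0.0886] 0.6307 0.6405
160 [317 334] [0.6347 0.0835 0.0906] 0.6301 0.6401
170 [318 335] [0.6342 0.0774 0.0932] 0.6295 0.6396
180 [319 336] [0.6336 0.0711 0.0955] 0.6289 0.639Traceback (most recent call last):
  File "<stdin>", line 8, in <module>
    return umr_minimum(a, axis, None, out, keepdims, initial, where)
ValueError: zero-size array to reduction operation minimum which has no identity
```

```bash
python3 - <<'E'
from h import *
R=toolR(10); a=R[:,2]
c=np.array([.638,.1115,.070]); T=c-.1922*a
print(T,inc(T-.06*a,R),inc(T,R))
E
```

```text
[0.64108288 0.14473249 0.25928005] (array([0.78018602, 0.2817027 , 0.28522843]), array([-0.00707967, -0.00900106, -0.06575546])) (array([0.77206253, 0.28880062, 0.88513144]), array([-0.00707967, -0.00900106, -0.06575546]))
```

Request:
move_arm --increments '[[[0.4,0.3,0.1,0.1,0,0,-0.066],[0.4,0.55,0.2,0.2,-0.007,-0.009,-0.066],[0.4,0.78,0.28,0.28,-0.007,-0.009,-0.066],[0.4,0.78,0.28,0.28,-0.007,-0.009,-0.066],[0.4,0.78,0.28,0.28,-0.007,-0.009,-0.066]]]'

```text
time: 2.57
tool_pos: [0.6428, 0.1553, 0.3179]
ee_rot: [-3.141, 0.174, 1.468]
wrist_force: [0.6, -0.4, 0.6]
width: 0.0376
```

```bash
python3 - <<'E'
from h import *
R=toolR(10); a=R[:,2]
c=np.array([.638,.1115,.070]); T=c-.1922*a
snap('wrist','w2')
print(T,inc(T,R),robot.get_obs()['tool_pos'])
z=load('w2'); w=world(z)
for v in range(20,210,20):
    m=(w[v,:,2]>.055)&(w[v,:,2]<.115)&(abs(w[v,:,0]-.637)<.012)&(w[v,:,1]<.14)
    if m.sum(): print(v,np.nonzero(m)[0][[0,-1]],w[v][m].mean(0).round(4))
E
```

```text
[0.64108288 0.14473249 0.25928005] (array([ 0.00481232, -0.00641044,  0.6087941 ]), array([-0.00047971, -0.0006202 , -0.00689547])) [0.64268798 0.15465871 0.31932869]
```

View pics/w2.png

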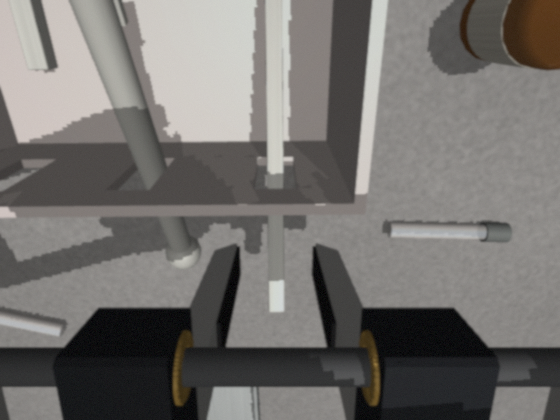

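The bar at column 277 is centred between the fingers (238 and 314). Descending now.

Request:
move_arm --increments '[[[0.4,0,0,0.2,0,0,0],[0.4,0,0,0.4,0,0,0],[0.4,0,0,0.52,0,0,0],[0.4,0,0,0.6,0,0,0],[0.4,0,0,0.6,0,0,0],[0.4,0,0,0.6,0,0,0]]]'

```text
time: 3.12
tool_pos: [0.6419, 0.1443, 0.2614]
ee_rot: [3.139, 0.173, 1.467]
wrist_force: [0.5, -0.9, 0.5]
width: 0.0373
```

```bash
python3 - <<'E'
from h import *
snap('scene','s3'); snap('wrist','w3')
z=load('s3'); a=cv2.resize(z['im'][160:310,220:400,::-1],None,fx=4,fy=4,interpolation=cv2.INTER_CUBIC)
cv2.imwrite('pics/c3.png',a); o=robot.get_obs();print(o['wrist_force'],o['tool_pos'])
E
```

```text
[ 0.62886548  0.71030863 -0.07930074] [0.64227833 0.14479022 0.26256933]
```

View pics/c3.png

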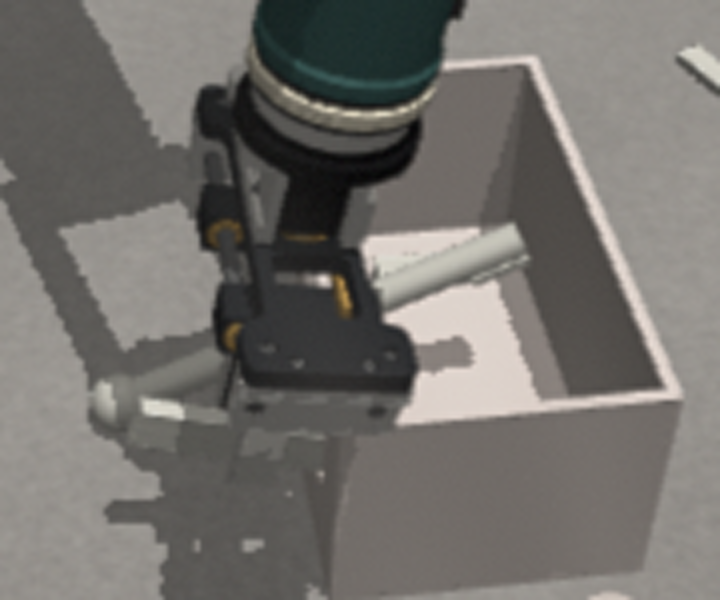

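View pics/w3.png

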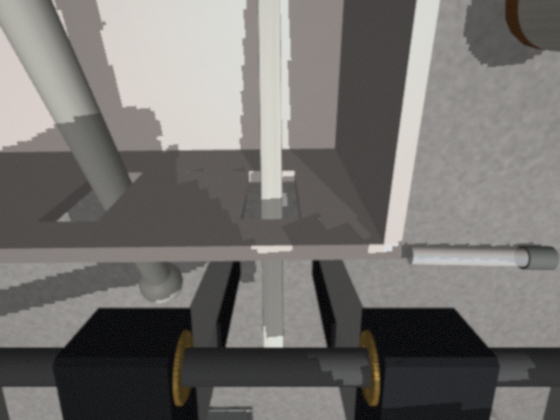

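The wrist view shows the bar between the fingers at column 272, about 1 mm off centre. The rod and its knob are clear. I make a small correction and then close.

Request:
move_arm --increments '[[[0.4,0,-0.012,0.03,0,0,0],[0,0,-0.012,0.03,0,0,0],[0,0,-0.012,0.03,0,0,0],[0,0,-0.012,0.03,0,0,0],[0,0,-0.012,0.03,0,0,0],[0,0,-0.012,0.03,0,0,0],[0,0,-0.012,0.03,0,0,0],[0,0,-0.012,0.03,0,0,0]]]'

```text
time: 3.88
tool_pos: [0.6408, 0.1446, 0.258]
ee_rot: [3.139, 0.172, 1.468]
wrist_force: [-0.2, 0.6, 0.1]
width: 0.0099
```

```bash
python3 - <<'E'
from h import *
o=robot.get_obs();print(o['wrist_force'],o['wrist_torque'],o['tool_pos'],o['width'])
R=Ro.from_euler('xyz',o['ee_rot']).as_matrix(); p=np.array(o['tool_pos'])
d=-np.cos(np.radians(19.5))*yb+np.sin(np.radians(19.5))*zb
print('pull dir in tool',R.T@d, 'tip z', (p+.1992*R[:,2]))
E
```

```text
[-0.15597915  0.60484632  0.11539988] [ 0.08445514 -0.13490884  0.00582735] [0.64075104 0.14455665 0.25800369] 0.009878163325838163
pull dir in tool [-0.98587765  0.00972527 -0.16718456] tip z [0.63784185 0.11051437 0.06175563]
```

Gripped at 9.9 mm. Now I draw it out along its own slant.

Request:
move_arm --increments '[[[0,-0.05,0,-0.008,0,0,0],[0,-0.12,0.001,-0.02,0,0,0],[0,-0.2,0.002,-0.034,0,0,0],[0,-0.28,0.003,-0.048,0,0,0],[0,-0.36,0.004,-0.061,0,0,0],[0,-0.44,0.004,-0.075,0,0,0],[0,-0.5,0.005,-0.085,0,0,0],[0,-0.5,0.005,-0.085,0,0,0]]]'

```text
time: 4.55
tool_pos: [0.6363, 0.0952, 0.2757]
ee_rot: [3.138, 0.173, 1.466]
wrist_force: [0.0, -0.6, -1.0]
width: 0.01
```

```bash
python3 - <<'E'
from h import *
snap('side','d4');snap('wrist','w4'); snap('scene','s4')
z=load('d4'); b=cv2.resize(z['im'][130:280,150:350,::-1],None,fx=4,fy=4,interpolation=cv2.INTER_CUBIC);cv2.imwrite('pics/c4.png',b)
o=robot.get_obs();print(o['wrist_force'],o['wrist_torque'],o['tool_pos'],o['width'])
E
```

```text
[-0.25282252  0.37062591 -0.14875126] [ 0.1154207  -0.08563988 -0.05220352] [0.63628689 0.096578   0.2748927 ] 0.009981341720259478
```

View pics/c4.png

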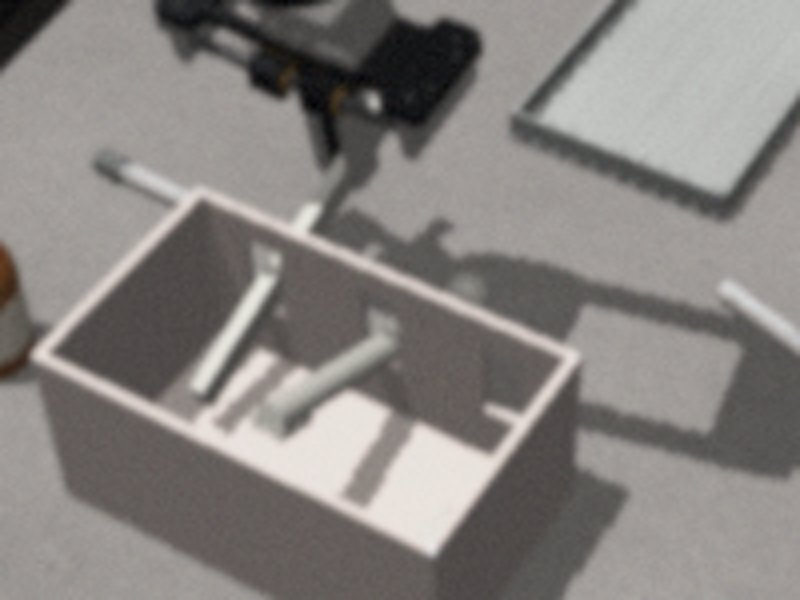

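View pics/w4.png

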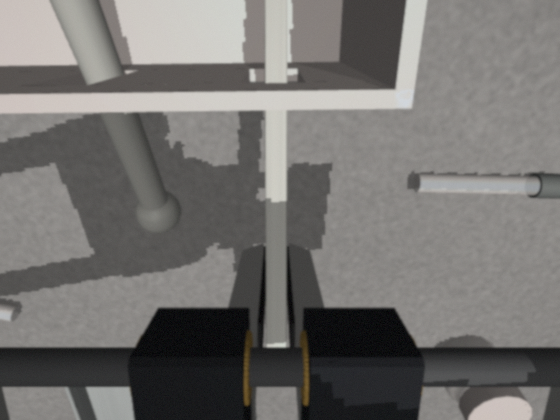

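The bar slides cleanly: it is centred in its slot at (273,75) in the wrist view, and the rod has not moved. I keep pulling.

Request:
move_arm --increments '[[[0,-0.08,0,-0.014,0,0,0],[0,-0.2,0.002,-0.034,0,0,0],[0,-0.33,0.003,-0.056,0,0,0],[0,-0.46,0.004,-0.078,0,0,0],[0,-0.6,0.006,-0.102,0,0,0],[0,-0.74,0.007,-0.125,0,0,0],[0,-0.88,0.009,-0.15,0,0,0],[0,-1,0.01,-0.17,0,0,0]]]'

```text
time: 5.37
tool_pos: [0.6272, -0.0004, 0.3095]
ee_rot: [3.139, 0.173, 1.467]
wrist_force: [0.0, 0.4, -0.6]
width: 0.0101
```

```bash
python3 - <<'E'
from h import *
snap('wrist','w5'); snap('scene','s5')
z=load('s5'); b=cv2.resize(z['im'][120:320,160:400,::-1],None,fx=3,fy=3,interpolation=cv2.INTER_CUBIC);cv2.imwrite('pics/c5.png',b)
o=robot.get_obs();print(o['wrist_force'],o['wrist_torque'],o['tool_pos'],o['width'])
E
```

```text
[ 0.07832235  0.03804143 -0.68717544] [-0.01163049 -0.04902503 -0.0339829 ] [ 0.62743987 -0.00075915  0.31007476] 0.009369465007024784
```

View pics/c5.png

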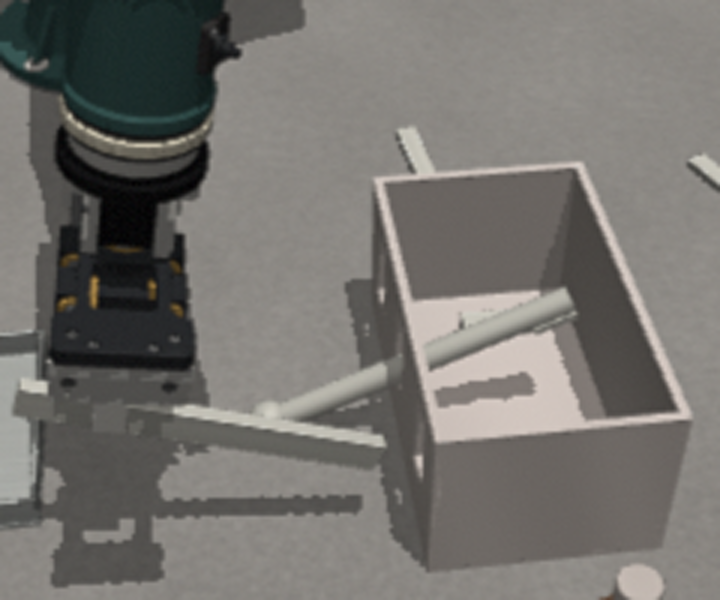

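View pics/w5.png

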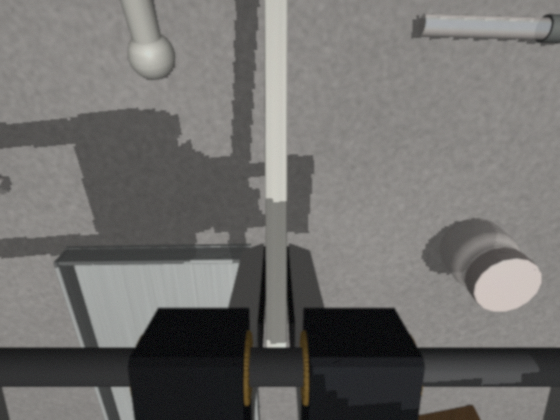

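The bar is fully out of the slot and held, with its tail at (380,440) in the crop. The rod and its knob have not moved. I check the slope and how it sits in the grip.

```bash
python3 - <<'E'
from h import *
o=robot.get_obs(); R=Ro.from_euler('xyz',o['ee_rot']).as_matrix(); p=np.array(o['tool_pos'])
for n in('w5','s5'):
    w=world(load(n)).reshape(-1,3)
    l=(w-p)@R  # tool frame
    m=(abs(l[:,1])<.012)&(l[:,0]>.02)&(l[:,0]<.3)&(w[:,2]>.03)&(w[:,2]<.14)&(w[:,1]<.135)
    q=w[m]; s=(q-p)@yb
    print(n,len(q),'y range',s.min(),s.max())
    for a in np.arange(s.min(),s.max(),.02):
        k=(s>=a)&(s<a+.01)
        if k.sum():print(round(a,3),k.sum(),np.median(q[k],0).round(4),np.percentile(q[k][:,2],95).round(4))
RT=toolR(-9.5,np.radians(-5)); a=RT[:,2]
ytr=np.array([np.sin(np.radians(5)),np.cos(np.radians(5)),0])
c=np.array([.507,-.232,.004+.011]); g=c-.055*ytr
T=g-.1922*a
print('final T',T,'grasp',g); print(inc(T,RT)); print(inc(T+[0,0,.05],RT))
E
```

```text
w5 5304 y range -0.011846414373238036 0.08719831333426278
-0.012 490 [ 0.6275 -0.0076  0.1248] 0.1267
0.008 510 [0.6296 0.0122 0.1177] 0.1198
0.028 520 [0.6316 0.0321 0.1106] 0.1127
0.048 555 [0.6336 0.0522 0.1035] 0.1057
0.068 585 [0.6355 0.072  0.0964] 0.0985
s5 966 y range -0.014650905451371222 0.12720776225975353
-0.015 57 [ 0.634  -0.0106  0.1147] 0.1259
0.005 72 [0.6358 0.0092 0.1113] 0.1195
0.025 74 [0.6378 0.0288 0.1047] 0.1125
0.045 72 [0.6399 0.0488 0.0972] 0.1046
0.065 68 [0.6421 0.0686 0.0912] 0.0977
0.085 64 [0.6441 0.0884 0.0853] 0.0911
0.105 63 [0.6463 0.1084 0.0767] 0.0836
0.125 6 [0.6441 0.1247 0.0764] 0.0767
final T [ 0.49944167 -0.31839215  0.20456409] grasp [ 0.50220643 -0.28679071  0.015     ]
(array([-3.06232389, -0.94530463,  1.60288714]), array([ 0.00287306,  0.21590519, -0.0112623 ]))
(array([-3.14854291, -0.94302588,  1.11038223]), array([ 0.00287306,  0.21590519, -0.0112623 ]))
```

Request:
move_arm --increments '[[[0,-0.15,0,0.027,0,0,0],[0,-0.4,0,0.07,0,0,0],[0,-0.7,0,0.124,0,0,0],[0,-1,0,0.177,0,0,0]]]'

```text
time: 5.8
tool_pos: [0.6168, -0.1001, 0.308]
ee_rot: [3.14, 0.173, 1.471]
wrist_force: [0.3, -0.9, -1.1]
width: 0.01
```

Request:
move_arm --increments '[[[0,-0.25,-0.1,0.05,0,0.02,0],[0,-0.5,-0.25,0.1,0,0.055,-0.002],[0,-0.75,-0.4,0.15,0,0.1,-0.004],[0,-1,-0.55,0.2,0.001,0.14,-0.006],[0,-1,-0.65,0.2,0.002,0.18,-0.01],[0,-1,-0.7,0.2,0.003,0.216,-0.011],[0,-1,-0.7,0.2,0.003,0.216,-0.011]]]'

```text
time: 6.38
tool_pos: [0.5358, -0.195, 0.3052]
ee_rot: [-3.138, -0.168, 1.483]
wrist_force: [0.7, -0.0, -0.8]
width: 0.0097
```

```bash
python3 - <<'E'
from h import *
o=robot.get_obs();print(o['tool_pos'],o['ee_rot'],o['width'],o['wrist_force'])
RT=toolR(-9.5,np.radians(-5)); T=np.array([.4994,-.3184,.2046])
print(inc(T,RT)); print(inc(T+[0,0,.05],RT))
snap('scene','s6')
E
```

```text
[ 0.53584841 -0.19503814  0.30520016] [-3.13799881 -0.16813867  1.48326245] 0.009747672715532764 [ 0.67348482 -0.04778087 -0.84373389]
(array([-1.41133216, -0.25243525,  0.78174214]), array([-0.00225962, -0.00148514, -0.0001652 ]))
(array([-1.32765838, -0.25420683,  0.28879634]), array([-0.00225962, -0.00148514, -0.0001652 ]))
```

View pics/s6.png

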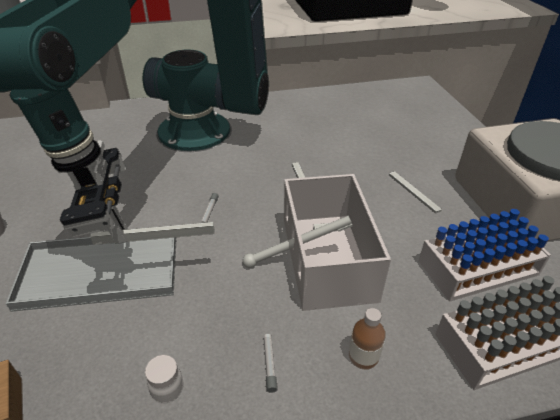

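The picture shows the bar level and held, running from about (115,230) to (213,228) above the tray's near edge. Next I move it over the tray centre.

Request:
move_arm --increments '[[[0,-0.25,-0.06,0.04,0,0,0],[0,-0.6,-0.15,0.1,0,0,0],[0,-0.9,-0.22,0.15,0,0,0],[0,-1,-0.25,0.18,0,0,0]]]'

```text
time: 6.77
tool_pos: [0.5032, -0.2893, 0.2697]
ee_rot: [-3.137, -0.164, 1.484]
wrist_force: [-0.5, 0.3, -1.7]
width: 0.0094
```

Request:
move_arm --increments '[[[0,-0.15,0,0.05,0,0,0],[0,-0.33,0,0.11,0,0,0],[0,-0.33,0,0.11,0,0,0],[0,-0.33,0,0.11,0,0,0]]]'

```text
time: 7.1
tool_pos: [0.5018, -0.3176, 0.2543]
ee_rot: [-3.138, -0.168, 1.485]
wrist_force: [-0.2, 0.7, -0.8]
width: 0.0099
```

```bash
python3 - <<'E'
from h import *
o=robot.get_obs();print(o['tool_pos'],o['ee_rot'],o['width'],o['wrist_force'])
RT=toolR(-9.5,np.radians(-5)); T=np.array([.4994,-.3184,.2046])
print(inc(T,RT)); print(RT.T@[0,0,-1])
snap('scene','s7'); snap('wrist','w7')
w=world(load('w7')); p=np.array(o['tool_pos'])
q=w.reshape(-1,3); R=Ro.from_euler('xyz',o['ee_rot']).as_matrix(); l=(q-p)@R
m=(abs(l[:,1])<.012)&(q[:,2]>.055)&(q[:,2]<.12)&(q[:,1]>-.3); q=q[m]
for a in np.arange(-.3,-.05,.02):
    k=(q[:,1]>=a)&(q[:,1]<a+.01)
    if k.sum():print(round(a,3),k.sum(),np.median(q[k],0).round(4))
E
```

```text
[ 0.50175565 -0.31762573  0.25426275] [-3.13844501 -0.16781102  1.4854404 ] 0.009944322625533632 [-0.15807733  0.7264452  -0.79789947]
(array([-0.09253511, -0.02127437,  0.48809666]), array([-0.0022058 , -0.00127437,  0.00120141]))
[-0.16504761  0.          0.9862856 ]
-0.3 545 [ 0.5039 -0.2945  0.0786]
-0.28 1308 [ 0.503  -0.277   0.0784]
-0.26 470 [ 0.5072 -0.255   0.0782]
-0.24 486 [ 0.5089 -0.235   0.0782]
-0.22 499 [ 0.5106 -0.215   0.0783]
-0.2 538 [ 0.5121 -0.1949  0.0783]
-0.18 548 [ 0.5138 -0.1749  0.0782]
```

View pics/w7.png

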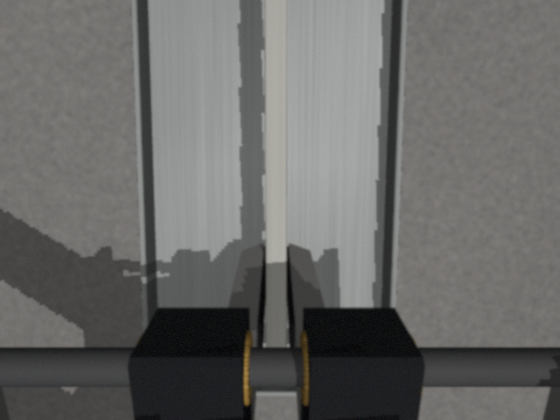

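View pics/s7.png

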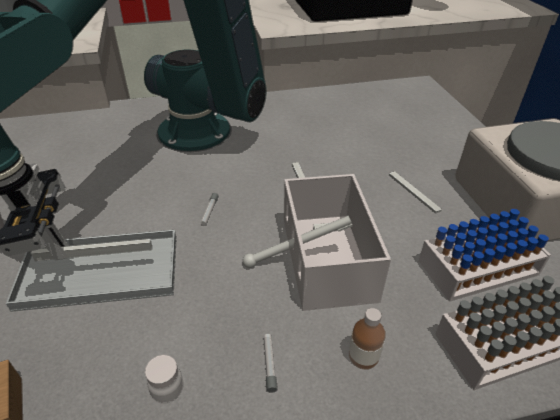

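The bar is level (top at z = 0.078 along its whole length), centred over the tray and lined up with it. I lower it.

Request:
move_arm --increments '[[[0,-0.025,0,0.15,0,0,0],[0,-0.05,0,0.29,0,0,0],[0,-0.066,0,0.39,0,0,0],[0,-0.076,0,0.45,0,0,0],[0,-0.08,0,0.48,0,0,0],[0,-0.08,0,0.48,0,0,0]]]'

```text
time: 7.7
tool_pos: [0.5014, -0.3169, 0.206]
ee_rot: [-3.139, -0.167, 1.486]
wrist_force: [-1.4, -0.0, -1.7]
width: 0.0097
```

Request:
move_arm --increments '[[[0,-0.002,0,0.01,0,0,0],[0,-0.003,0,0.02,0,0,0],[0,-0.004,0,0.025,0,0,0],[0,-0.004,0,0.025,0,0,0]]]'

```text
time: 8.03
tool_pos: [0.5014, -0.3174, 0.2045]
ee_rot: [-3.14, -0.166, 1.486]
wrist_force: [-0.7, -0.7, 0.1]
width: 0.0097
```

```bash
python3 - <<'E'
from h import *
snap('wrist','w8')
o=robot.get_obs();print(o['tool_pos'],o['ee_rot'],o['width'],o['wrist_force'],o['wrist_torque'])
w=world(load('w8')); p=np.array(o['tool_pos'])
q=w.reshape(-1,3); R=Ro.from_euler('xyz',o['ee_rot']).as_matrix(); l=(q-p)@R
m=(abs(l[:,1])<.012)&(q[:,2]>.015)&(q[:,2]<.06)&(q[:,1]>-.3); q=q[m]
for a in np.arange(-.3,-.05,.02):
    k=(q[:,1]>=a)&(q[:,1]<a+.01)
    if k.sum():print(round(a,3),k.sum(),np.median(q[k],0).round(4))
E
```

```text
[ 0.50140426 -0.31740087  0.20440141] [-3.14006424 -0.16645239  1.48576991] 0.00967523236207104 [ 0.07188092  0.16758568 -1.35679808] [-0.21214313 -0.06814805  0.05077323]
-0.3 530 [ 0.5035 -0.2948  0.028 ]
-0.28 1115 [ 0.503  -0.2774  0.0279]
-0.26 474 [ 0.5069 -0.255   0.0277]
-0.24 484 [ 0.5086 -0.235   0.0277]
-0.22 498 [ 0.5103 -0.215   0.0277]
-0.2 539 [ 0.5118 -0.1949  0.0277]
-0.18 549 [ 0.5135 -0.175   0.0277]
```

Request:
move_arm --increments '[[[0,-0.001,0,0.006,0,0,0],[0,-0.002,0,0.012,0,0,0],[0,-0.002,0,0.012,0,0,0],[0,-0.002,0,0.012,0,0,0]]]'

```text
time: 8.42
tool_pos: [0.5013, -0.3173, 0.2027]
ee_rot: [-3.139, -0.167, 1.486]
wrist_force: [-0.6, 0.2, -0.7]
width: 0.0098
```

Request:
move_arm --increments '[[[0,-0.001,0,0.006,0,0,0],[0,-0.001,0,0.008,0,0,0],[0,-0.001,0,0.008,0,0,0],[0,-0.001,0,0.008,0,0,0]]]'

```text
time: 8.75
tool_pos: [0.5014, -0.3173, 0.2024]
ee_rot: [-3.14, -0.167, 1.486]
wrist_force: [-0.9, -0.9, 1.8]
width: 0.0095
```

Contact: the vertical force went from the bar's weight (−1.3 N) to +1.8 N. I release and check.

Request:
move_arm --increments '[[[0.1,0,0,0,0,0,0],[0.15,0,0,0,0,0,0],[0.27,0,0,0,0,0,0],[0.27,0,0,0,0,0,0],[0.27,0.05,0,-0.15,0,0,0],[0.27,0.1,0,-0.4,0,0,0],[0.27,0.12,0,-0.6,0,0,0],[0.27,0.12,0,-0.6,0,0,0]]]'

```text
time: 9.42
tool_pos: [0.5028, -0.3162, 0.2681]
ee_rot: [3.136, -0.162, 1.487]
wrist_force: [-0.5, -0.2, 1.3]
width: 0.0253
```

```bash
python3 - <<'E'
from h import *
snap('wrist','w9');snap('scene','s9')
o=robot.get_obs();print(o['tool_pos'],o['ee_rot'],o['width'],o['wrist_force'])
for n in('w9',):
    q=world(load(n)).reshape(-1,3)
    m=(abs(q[:,0]-.507)<.05)&(q[:,2]>.012)&(q[:,2]<.045)&(q[:,1]>-.36)&(q[:,1]<-.1); q=q[m]
    for a in np.arange(-.36,-.1,.02):
        k=(q[:,1]>=a)&(q[:,1]<a+.01)
        if k.sum():print(round(a,3),k.sum(),np.median(q[k],0).round(4),q[k][:,0].min().round(4),q[k][:,0].max().round(4))
z=load('s9'); b=cv2.resize(z['im'][200:320,0:200,::-1],None,fx=4,fy=4,interpolation=cv2.INTER_CUBIC);cv2.imwrite('pics/c9.png',b)
E
```

```text
[ 0.50177978 -0.31552225  0.26368826] [-3.14108514 -0.16561188  1.48600842] 0.025232706546327557 [ 0.51796909  0.15198978 -0.8434926 ]
-0.34 164 [ 0.5    -0.3339  0.0257] 0.495 0.5049
-0.32 219 [ 0.5015 -0.315   0.0257] 0.4965 0.5066
-0.3 228 [ 0.5032 -0.2951  0.0258] 0.4983 0.5082
-0.28 232 [ 0.505  -0.2749  0.0258] 0.5001 0.51
-0.26 252 [ 0.5064 -0.255   0.0257] 0.5012 0.5116
-0.24 256 [ 0.5082 -0.235   0.0257] 0.503 0.5133
-0.22 257 [ 0.5099 -0.215   0.0258] 0.5048 0.515
-0.2 265 [ 0.5117 -0.195   0.0258] 0.5065 0.5167
-0.18 270 [ 0.5134 -0.1748  0.0258] 0.5083 0.5184
-0.16 287 [ 0.515  -0.155   0.0257] 0.5096 0.5201
-0.14 129 [ 0.5161 -0.1377  0.0258] 0.5113 0.5213
```

View pics/c9.png

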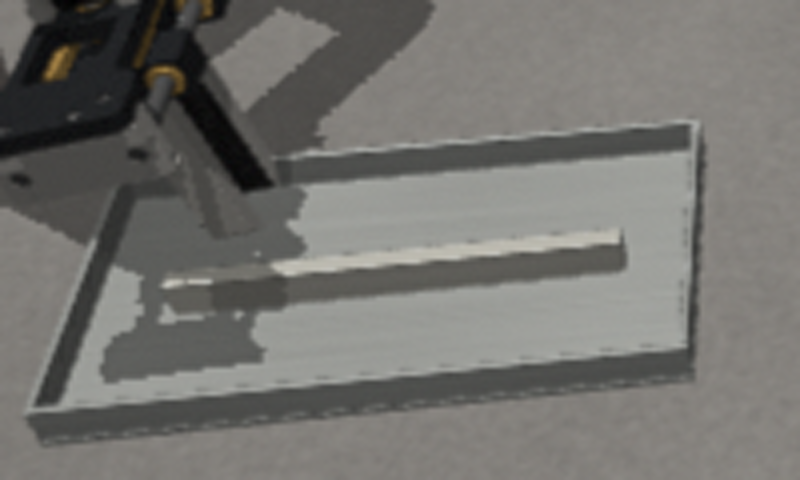

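View pics/w9.png

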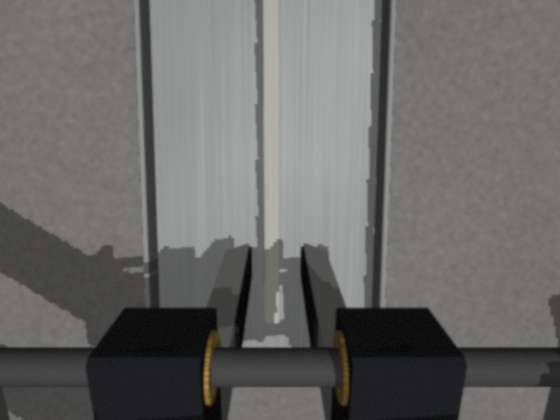

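The bar rests on edge, level (top at z = 0.0257), with its centre near (0.508, −0.24), well inside the tray. "Lay it flat" most literally means resting on the wide face. There is time left, so I will roll it over gently between the fingers, supported as it goes. First I move above its middle with the tool vertical.

```bash
python3 - <<'E'
from h import *
RT=toolR(0,np.radians(-4.85))
o=robot.get_obs();print(o['tool_pos'])
for z in(.255,.2202): print(inc([.508,-.24,z],RT))
E
```

```text
[ 0.50177978 -0.31552225  0.26368826]
(array([ 0.73308585, -0.00187139,  0.21061883]), array([-3.15003222e-04, -1.05431816e-01, -6.18111748e-05]))
(array([ 0.67571601, -0.00169719,  0.55385733]), array([-3.15003222e-04, -1.05431816e-01, -6.18111748e-05]))
```

Request:
move_arm --increments '[[[0.3,0.2,0,0.05,0,-0.03,0],[0.3,0.45,0,0.1,0,-0.08,0],[0.3,0.73,0,0.21,0,-0.105,0],[0.3,0.73,0,0.21,0,-0.105,0],[0.27,0.73,0,0.21,0,-0.105,0]]]'

```text
time: 9.93
tool_pos: [0.5075, -0.2384, 0.2522]
ee_rot: [-3.135, -0.004, 1.489]
wrist_force: [0.6, -0.5, 0.9]
width: 0.0261
```

```bash
python3 - <<'E'
from h import *
RT=toolR(0,np.radians(-4.85))
o=robot.get_obs();print(o['tool_pos'],o['ee_rot'],o['width'])
print(inc([.508,-.24,.2202],RT))
snap('wrist','w10')
E
```

```text
[ 0.50751939 -0.23839691  0.25216622] [-3.1354587  -0.00379367  1.48911795] 0.026081444024148127
(array([-0.01679788,  0.00805827,  0.3195574 ]), array([-0.00390857, -0.00240932,  0.00189822]))
```

View pics/w10.png

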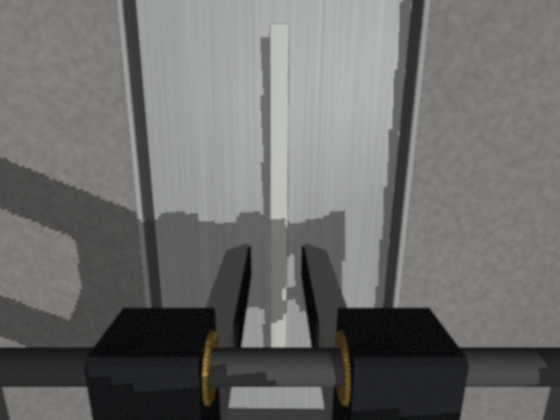

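Request:
move_arm --increments '[[[0.27,0,0.008,0.1,0,0,0],[0.27,0,0.008,0.2,0,0,0],[0.27,0,0.008,0.28,0,0,0],[0.27,0,0.008,0.32,0,0,0],[0.27,0,0.008,0.32,0,0,0],[0.27,0,0.008,0.32,0,0,0]]]'

```text
time: 10.48
tool_pos: [0.5085, -0.2405, 0.2218]
ee_rot: [-3.138, -0.002, 1.485]
wrist_force: [-1.1, 0.5, -0.8]
width: 0.0253
```

Request:
move_arm --increments '[[[0.27,0,0.03,0,0,0,0],[0.27,0,0.06,0,0,0,0],[0.27,0,0.08,0,0,0,0],[0.27,0,0.1,0,0,0,0],[0.27,0,0.12,0,0,0,0],[0.27,0,0.12,0,0,0,0]]]'

```text
time: 10.98
tool_pos: [0.5211, -0.2412, 0.2228]
ee_rot: [-3.14, -0.002, 1.486]
wrist_force: [-0.0, 1.0, 0.7]
width: 0.0253
```

```bash
python3 - <<'E'
from h import *
o=robot.get_obs();print(o['tool_pos'],o['ee_rot'],o['width'],o['wrist_force'])
snap('wrist','w11')
q=world(load('w11')).reshape(-1,3)
q=q[(abs(q[:,0]-.52)<.06)&(q[:,2]>.01)&(q[:,2]<.04)&(q[:,1]>-.23)&(q[:,1]<-.135)]
for a in np.arange(-.23,-.13,.02):
    k=(q[:,1]>=a)&(q[:,1]<a+.01)
    if k.sum():print(round(a,3),k.sum(),np.median(q[k],0).round(4),q[k].min(0).round(4),q[k].max(0).round(4))
E
```

```text
[ 0.52112962 -0.24121306  0.22277064] [-3.14021696e+00 -1.59243359e-03  1.48638374e+00] 0.025337567337284653 [-0.03385281  0.96461863  0.68287205]
-0.23 697 [ 0.511  -0.2272  0.0266] [ 0.4977 -0.23    0.01  ] [ 0.5208 -0.22    0.0399]
-0.21 543 [ 0.5157 -0.2049  0.0257] [ 0.5071 -0.21    0.01  ] [ 0.5225 -0.2     0.0289]
-0.19 594 [ 0.5174 -0.1849  0.0258] [ 0.5086 -0.19    0.01  ] [ 0.5243 -0.18    0.0291]
-0.17 659 [ 0.5191 -0.1649  0.0257] [ 0.5102 -0.17    0.01  ] [ 0.5261 -0.16    0.0289]
-0.15 713 [ 0.5206 -0.1449  0.0257] [ 0.5119 -0.15    0.0103] [ 0.5274 -0.14    0.0297]
```

View pics/w11.png

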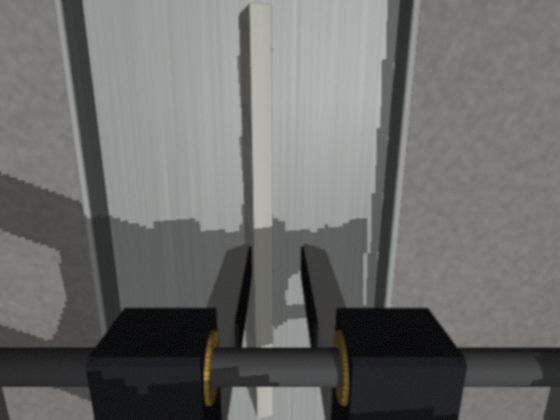

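The bar is tipping: its upper edge now shows z up to 0.029. I continue slowly while lowering the fingers alongside to support it.

Request:
move_arm --increments '[[[0.27,0,0.02,0.02,0,0,0],[0.27,0,0.04,0.03,0,0,0],[0.27,0,0.05,0.03,0,0,0],[0.27,0,0.06,0.03,0,0,0],[0.27,0,0.06,0.03,0,0,0]]]'

```text
time: 11.45
tool_pos: [0.5268, -0.2417, 0.2195]
ee_rot: [-3.14, -0.002, 1.486]
wrist_force: [-0.4, 0.2, 0.1]
width: 0.0258
```

```bash
python3 - <<'E'
from h import *
o=robot.get_obs();print(o['tool_pos'],o['ee_rot'],o['width'],o['wrist_force'])
snap('wrist','w12');snap('scene','s12')
q=world(load('w12')).reshape(-1,3)
q=q[(abs(q[:,0]-.52)<.06)&(q[:,2]>.008)&(q[:,2]<.04)&(q[:,1]>-.17)&(q[:,1]<-.15)]
s=(q-[.52,-.16,0])@np.array([.9964,-.0846,0])
for a in np.arange(-.03,.04,.003):
    k=(s>=a)&(s<a+.003)
    if k.sum():print(round(a,3),k.sum(),np.median(q[k][:,2]).round(4))
z=load('s12'); b=cv2.resize(z['im'][200:320,0:200,::-1],None,fx=4,fy=4,interpolation=cv2.INTER_CUBIC);cv2.imwrite('pics/c12.png',b)
E
```

```text
[ 0.52683449 -0.24173614  0.21947464] [-3.13960055e+00 -1.82110974e-03  1.48617416e+00] 0.025789947743434412 [-0.36296107  0.15333395  0.09668999]
-0.003 12 0.0131
-0.0 272 0.0137
0.003 265 0.0137
0.006 258 0.0137
0.009 261 0.0137
0.012 300 0.0137
0.015 258 0.0137
0.018 260 0.0137
0.021 88 0.0136
```

View pics/c12.png

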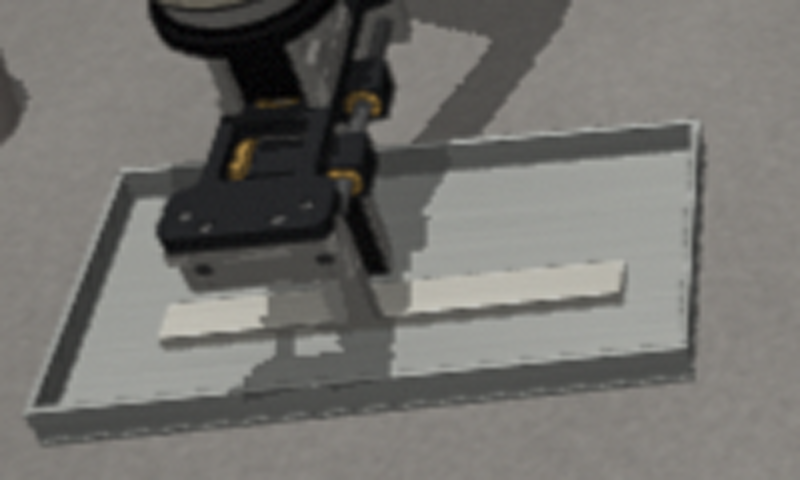

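View pics/w12.png

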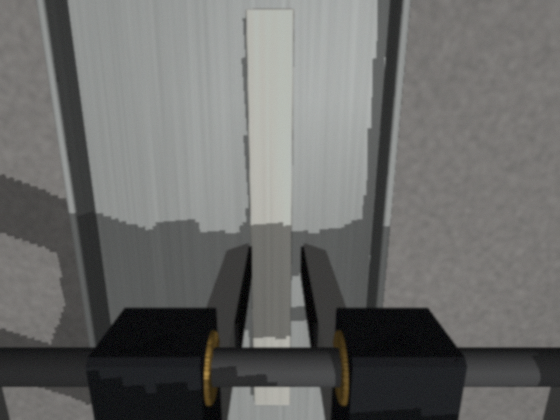

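The bar now lies on its wide 22 mm face: the top is an even z = 0.0137 (4 mm floor plus 10 mm), and it sits inside the tray. I open the jaws slightly and retreat upward.

Request:
move_arm --increments '[[[0.33,0,0,0,0,0,0],[0.36,0,0,0,0,0,0],[0.36,0,0,-0.15,0,0,0],[0.36,0,0,-0.4,0,0,0],[0.36,0,0,-0.75,0,0,0],[0.36,0,0,-1,0,0,0],[0.36,0,0,-1,0,0,0],[0.36,0,0,-1,0,0,0]]]'

```text
time: 12.22
tool_pos: [0.5272, -0.2421, 0.3217]
ee_rot: [3.139, 0.0, 1.486]
wrist_force: [0.2, -0.2, -0.6]
width: 0.0341
```

```bash
python3 - <<'E'
from h import *
snap('wrist','w13');snap('scene','s13')
o=robot.get_obs();print(o['time'],o['tool_pos'],o['wrist_force'],o['qvel'].round(3))
q=world(load('w13')).reshape(-1,3)
q=q[(abs(q[:,0]-.52)<.06)&(q[:,2]>.009)&(q[:,2]<.02)&(q[:,1]>-.36)&(q[:,1]<-.1)]
print(q.mean(0),cv2.minAreaRect((q[:,:2]*1000).astype(np.float32)))
E
```

```text
12.3167 [ 0.52647363 -0.24172181  0.31802775] [ 0.24739716 -0.77707615 -0.77718933] [ 0.002  0.016  0.024  0.001  0.004 -0.   ]
[ 0.52689337 -0.2190804   0.01373223] ((547.3458862304688, -231.54119873046875), (220.22952270507812, 67.10115051269531), 85.24935913085938)
```

View pics/s13.png

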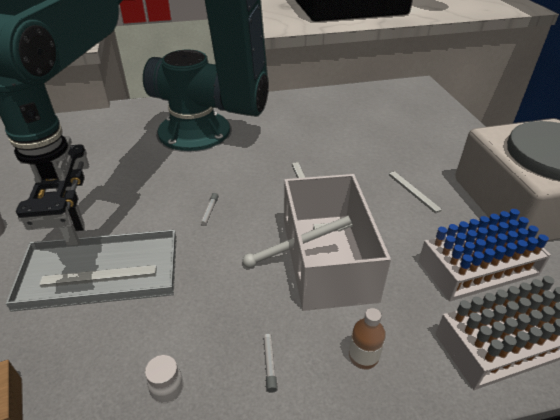

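The bar lies flat in the tray from (40,281) to (156,270), clear of the walls. The rod and its knob are still in their slot at (249,259), and the gripper is well above everything. Handing in.

```bash
python3 - <<'E'
from h import *
print(robot.close_job())
E
```

```text
the job is handed in; nothing more can be done
None
```

The flat bar is now lying flat inside the steel tray, and the job is handed in at about 12.3 s of the 42 s allowed. I gripped the bar outside the bin, drew it out along its own 19.5° slant, and levelled it once it was clear. I lowered it until it touched the tray and released it on edge. Then I tipped it onto its wide face between the open fingers.

**Last checks:**
- **Bar:** The top is level at z ≈ 0.0137 m (0.014 m expected), and it is clear of the tray walls in the picture.
- **Rod:** The rod and its knob are at the same pixel as at the start.
- **Arm and forces:** The gripper is about 100 mm above the tray, touching nothing. Wrist force readings stayed below 3 N.

**Caveats:**
- **Tipping:** I did not watch the bar's last few millimetres as it tipped onto its face. It may have dropped freely rather than being fully guided by the fingers.
- **Outline fit:** My final fit gave the bar's 220 mm length correctly. Its 67 mm width was wrong because it picked up other points in the tray, so I did not use it. An earlier height profile across the bar showed the expected 22 mm or so.

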